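# Eject a print-head cartridge and trap it with the other finger

### The arm

A 6-joint arm with a two-finger parallel gripper is mounted at the origin on the work surface. World frame = base frame: x ahead of the robot, y to its left, z up, the work surface at z = 0. Lengths are in m, angles in rad, forces in N, time in s.
With the tool pointing down it reaches from about 0.35 to 0.775 m from the base axis. Payload 5.5 kg.
Tool frame: the origin (TCP) lies at the very end of the fingers, on their centre line; the grasp point (between the pads) lies 19 mm behind it (env.grip_depth is the distance from the TCP to the grasp point, in m); z points along the fingers, y is the direction in which the jaws open and shut (so a half turn about z gives the same grasp; the last joint's range is limited). The gripper opens to 85 mm and grips with 20 to 120 N. Pads are 22 mm wide; open, the fingers measure 114 mm over their backs; the gripper's body (76 mm by 85 mm) begins 54 mm behind the grasp point. The pads swing forward as they close: fully open they stand 13 mm farther back than shut.
Start: joints at [1.005, 0.313, 0.046, 1.304, 0, 1.431], TCP at [0.238, 0.524, 0.198] pointing down, gripper open.
Joint ranges: [-2.76, 2.76], [-0.86, 1.69], [-1.03, 1.26], [-2.2, 2.34], [-1.47, 1.5], [-3.14, 3.14]. Speed limits (rad/s): [2.57, 2.57, 3.14, 3.14, 3.14, 3.14].

### API

Orientations are given as a unit quaternion [w, x, y, z].
In Python, from workcell import env gives the robot as it stands.
- The arm moves only by the tool step_arm, never from a script. Its argument "series" is a list of rows, each a list of 3 entries, a list of its own where there are three numbers: the shift along the world's x, y, z in cm, then the turn about the world's z in rad, then the closure in counts, from 0 (fully open) to 255 (shut). A call has 1 to 5 rows; each row is the pose to reach, as a shift and turn from the pose measured when the call began; what a row does not reach only later rows make up. A row lasts 1/8 s, in which the tool goes at most 62.5 mm and 10.7 degrees, less where a joint would pass 70% of its speed; a pose out of reach is approached as far as the arm can. A call with a gripper value outside its range is refused whole. The fingers move at their own pace and stop on an object; "newtons" is the grip in N (left out, the last holds). Time passes only in rows, so rows that repeat a pose let the fingers close. It gives the time, the measured TCP pose, the force and the opening at its end, in the units of the state.
- env.get_state(): the state, without advancing time (a new reading comes with each control period).
- env.read_camera(name): name is "scene" or "top" or "wrist"; returns a dict with "frame" (400x640x3 uint8, red, green, blue), "vertical_fov" (degrees; the focal length in pixels is half the picture's height over the tangent of half this angle, whatever the lens; pixels are square), "cx", "cy" (the principal point, pixels), "camera_from_world" (4x4, takes a point from world to camera coordinates). Camera axes: x right, y down, z forward; pixel columns grow to the right and rows downward; lengths in m; the calibration is good to about 2 mm. A picture is of the moment at which its call begins. There is no depth.
- env.hand_in(): hands the job in, once; it reports no verdict.
The state is a dict: "clock": time; "joint_pos": joint angles; "qvel": joint speeds; "tau": joint torques, N m; "tcp_pos": TCP position; "orientation": TCP orientation; "wrist_force": force on the tool from outside, world axes, zero at the start; "ft_torque": the same for the moment, N m; "finger_gap": finger opening in m.
Only numpy, scipy, OpenCV 4.12 (cv2) and the standard library are available. Lean on these libraries where they do the work, as an engineer would, in place of code of your own. Each camera call takes 0.05 s, during which the arm holds its last target.

### The job

On the 3D-printing bench, press the dock's red eject button fully down with one fingertip, and stop the print-head cartridge that its spring pusher shoots out with the other finger, before it slides away to the open end of the dock. Finish while holding: the button still pressed down under the one finger, the cartridge at rest, upright on the deck and clear of the place where the catch held it, trapped between the pusher and the other finger. Do not lift the cartridge, and leave the other things on the bench alone.

Things in the scene. Friction and masses are not known exactly. Their poses are not given: they have to be found in the camera images.
- dock: Fixed ejector dock: aluminium base 62 (x) x 118 (y) x 20 mm high, its top a flat deck; origin on the bench under the channel. +y is the way the cartridge shoots out. Along y: white housing -55 to -19 mm (46 wide, top at 44 mm) with the button on it; pusher; docked cartridge -13 to +17 mm; catch; open end at +63 mm. Guide walls: tops at 32 mm, inner faces at x = -18 and +18 mm.
- button_top (a point): Centre of the top of the red square eject button, 28 mm (dock's x) by 26 mm (y), at y = -37 mm in the dock's frame, 56 mm above the bench when up. Travels 9 mm straight down in one piece with the catch, taking about 4 N; springs back up if let go, and the catch then rises under the cartridge.
- eject (a joint): How far the eject button is pressed, m: 0 up, 0.009 fully down. The catch lets go at about 0.006.
- cartridge_center (a point): Centre (half-way up) of the cartridge: black block, white top plate, white flange 46 mm wide, 44 to 52 mm above the bench; block 32 (dock's x) x 30 (y, way of travel) x 46 mm high, about 80 g. Loose on the deck: underside at 20, top at 66 mm (19 above the pressed button). Docked: centre at y = +2 mm, leading face at +17 mm in the dock's frame.
- pusher_face (a point): Middle of the front of the spring pusher, a steel plate 24 mm wide behind the cartridge, from 22 to 59 mm above the bench, 4 mm thick, at y = -13 mm when loaded. Moves along the dock's +y, stroke 26 mm, pushing with 3 N at first and 1.8 N at the end. A cartridge stopped within the stroke stays pushed against the finger; one not stopped runs off the open end.
- catch_top (a point): Point midway between the tops of the catch: two steel posts 5 mm thick, 41 mm apart (at x = -20.5 and +20.5 mm, y = +17.5 to +22.5 mm in the dock's frame), 50 mm above the bench, 6 mm up in front of the cartridge's flange. When they sink below the flange the cartridge shoots out at up to 1 m/s, within 0.1 s, so the other finger must already wait in its path.
- jar_mid (a point): Bystander, leave alone: jar, 52 mm across, 60 mm high, blue lid; point half-way up.
- spool_mid (a point): Bystander, leave alone: small spool of yellow filament with black flanges, lying flat, 72 mm across, 30 mm high; point half-way up.
- fan_mid (a point): Bystander, leave alone: grey 30 mm fan cube; point half-way up.
- driver_grip (a point): Bystander, leave alone: screwdriver with green handle, lying on the bench; point in its handle.
Mind the look-alikes: they are no part of the job. What is shaped like the part that bears cartridge_center but turquoise or yellow is not meant. Of the things that look like the dock, take the one that is farthest to the robot's left at the start.

How it is judged:
At the end, for the whole second after the job is handed in: The button is held at least 6.5 mm down by a finger (over 0.4 N), and the cartridge rests (under 20 mm/s), upright within 0.15 rad and on the deck within about 3 mm, 7 to 29 mm out from its docked place, with a finger (over 0.4 N) on one side and the spring pusher (over 0.3 N) on the other (value of joint eject above 0.0065 m and contact force between the fingers and eject_c0 above 0.4 N and y of cartridge_center in the frame of dock between 0.009 and 0.031 m and contact force between the fingers and cartridge above 0.4 N and contact force between pusher and cartridge above 0.3 N and z of cartridge_center in the frame of dock between 0.04 and 0.047 m and angle between cartridge_center's own z axis and vertical below 0.15 rad and linear speed of cartridge below 0.02 m/s); the arm keeps its last pose, push and grip.
It fails at once if the cartridge slid away: over 45 mm out from its docked place, or off the deck (y of cartridge_center in the frame of dock above 0.048 m or z of cartridge_center in the frame of dock below 0.033 m).
It fails at once if the cartridge was lifted over 12 mm (z of cartridge_center in the frame of dock above 0.055 m).
It fails at once if the cartridge was tipped over 0.5 rad (angle between cartridge_center's own z axis and vertical above 0.5 rad).
It fails at once if a bystander was moved over 15 mm (distance of any of jar_mid, spool_mid, fan_mid, driver_grip from where it was at the start of the episode above 0.015 m).
It also fails if it takes over 32 s, if anything falls off the work surface, if the arm or the gripper's body presses on something with over 40 N, if the wrist force passes 120 N, or if a joint passes its speed limit or range.

## Working session

There is one attempt and no reset: what is moved stays moved. The work goes in short steps, Python scripts to look and compute and a tool call to move; the robot and the scene stay as the last step left them, time stands still between calls to the robot, and variables do not carry over. Pictures are saved under pics/ and viewed, and the job is handed in when it is done.

Besides the shell and the picture viewer there is one more tool, called as name(argument=value, ...), one argument or row to a line, values as JSON. step_arm: Moves the arm, as the interface text tells. Its arguments: {"type":"object","properties":{"series":{"type":"array"},"newtons":{"type":"number"}},"required":["series"]}

```bash
mkdir -p pics; cat > h.py <<'E'
import numpy as np,cv2
from workcell import env
def cam(n,save=None):
    c=env.read_camera(n)
    if save: cv2.imwrite('pics/'+save,cv2.cvtColor(c['frame'],cv2.COLOR_RGB2BGR))
    return c
def K(c):
    f=200/np.tan(np.radians(c['vertical_fov'])/2); return f,c['cx'],c['cy']
def proj(c,p):
    f,cx,cy=K(c); q=c['camera_from_world']@np.append(p,1); return np.array([cx+f*q[0]/q[2],cy+f*q[1]/q[2]])
def onz(c,uv,z):
    f,cx,cy=K(c); M=np.linalg.inv(c['camera_from_world']); d=M[:3,:3]@np.array([(uv[0]-cx)/f,(uv[1]-cy)/f,1]); o=M[:3,3]
    return o+d*(z-o[2])/d[2]
E
python3 - <<'E'
from h import *
for n in ['scene','top','wrist']:
    c=cam(n,n+'0.png'); print(n,K(c),np.linalg.inv(c['camera_from_world']).round(3).tolist())
print(env.get_state())
E
```

```text
scene (np.float64(479.4503957989745), 325.7544284918123, 200.82973019948565) [[0.78, 0.527, -0.337, 0.904], [0.626, -0.647, 0.435, -0.492], [0.012, -0.55, -0.835, 0.954], [0.0, 0.0, 0.0, 1.0]]
top (np.float64(384.5952442768676), 324.32133789431447, 193.00698239158595) [[0.002, -0.994, 0.113, 0.429], [-1.0, -0.005, -0.024, -0.004], [0.024, -0.113, -0.993, 0.907], [0.0, 0.0, 0.0, 1.0]]
wrist (np.float64(317.63663500829733), 321.1971436305226, 201.8563863868424) [[0.413, 0.872, 0.263, 0.17], [0.911, -0.395, -0.122, 0.553], [-0.002, 0.29, -0.957, 0.374], [0.0, 0.0, 0.0, 1.0]]
{'clock': 0.15, 'joint_pos': array([ 1.00538453e+00,  3.13818352e-01,  4.52585133e-02,  1.30356524e+00,
       -1.75673883e-05,  1.43120511e+00]), 'qvel': array([-0.00196915, -0.0030484 ,  0.0047265 ,  0.0002549 , -0.00073597,
        0.00111973]), 'tau': array([ 7.30588072e-04, -4.81067598e+01,  2.98814392e+01,  1.39118149e-02,
       -1.14986042e-04, -1.99966209e-06]), 'tcp_pos': array([0.23730565, 0.52330442, 0.19702675]), 'orientation': array([-2.21130101e-04,  2.11305314e-01,  9.77419881e-01, -6.26557837e-04]), 'wrist_force': array([ 0.19144598, -0.54825872,  0.64228821]), 'ft_torque': array([ 0.02236548, -0.01239309,  0.03710151]), 'finger_gap': 0.08544945416337263}
```

View pics/scene0.png

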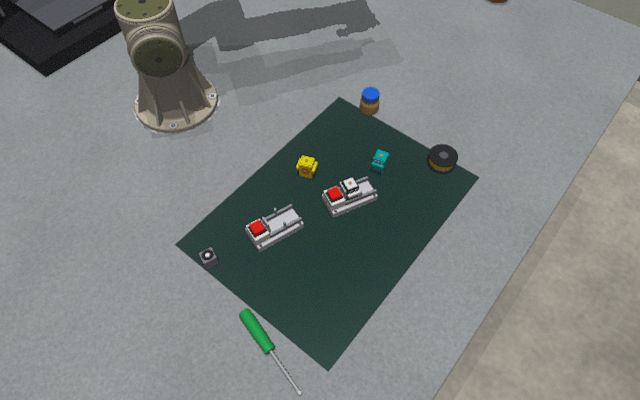

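View pics/top0.png

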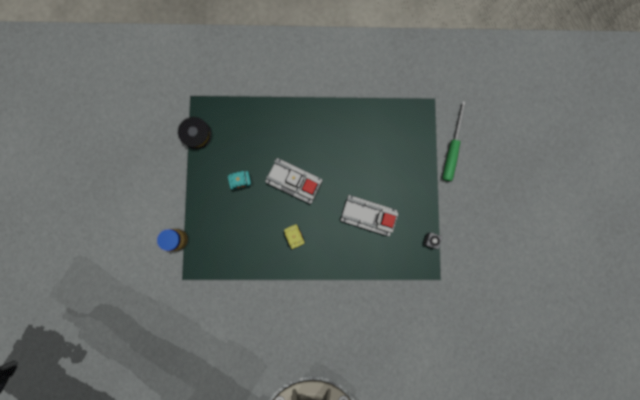

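View pics/wrist0.png

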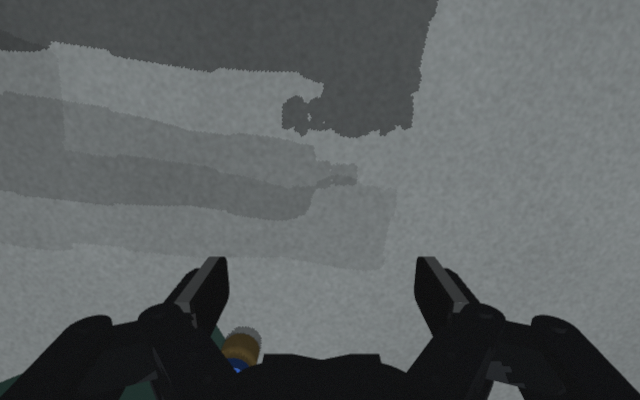

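Candidate docks in the top view are the left one with a white/black cartridge at (295,180) and the empty right one at (370,215). The cartridge look-alikes are turquoise (238,180) and yellow (293,236). The left dock at (295,180), holding the white cartridge, fits the description. I'll check it in a crop and measure.

```bash
python3 - <<'E'
from h import *
from scipy.optimize import least_squares
out=[]
for n,box in [('top',(255,150,335,215)),('scene',(310,165,390,225))]:
    c=cam(n); f=c['frame']; x0,y0,x1,y1=box
    crop=f[y0:y1,x0:x1]; out.append(cv2.resize(crop[:60],(640,480),interpolation=cv2.INTER_CUBIC))
    h=cv2.cvtColor(f,cv2.COLOR_RGB2HSV)
    m=((h[...,0]<8)|(h[...,0]>172))&(h[...,1]>150)&(h[...,2]>70)
    nn,l,s,ce=cv2.connectedComponentsWithStats(m.astype('uint8'))
    for i in range(1,nn):
        if s[i,4]>30:
            print(n,ce[i].round(1),s[i],onz(c,ce[i],.056 if n=='top' else .054).round(4))
            cn=cv2.findContours((l==i).astype('uint8'),0,2)[0][0]; r=cv2.minAreaRect(cn); print(r)
    cv2.imwrite(f'pics/crop_{n}.png',cv2.cvtColor(out[-1],cv2.COLOR_RGB2BGR))
E
```

```text
top [309.1 186.3] [303 180  13  13 112] [0.5407 0.0094 0.056 ]
((309.1000061035156, 186.3000030517578), (10.28591251373291, 10.28591251373291), 26.56505012512207)
top [387.7 220. ] [382 214  12  13 112] [ 0.4661 -0.1654  0.056 ]
((387.8018798828125, 219.94338989257812), (10.576762199401855, 10.439401626586914), 15.945395469665527)
scene [334.3 193.4] [328 186  14  15 134] [0.5436 0.0055 0.054 ]
((334.3965759277344, 193.25865173339844), (12.080193519592285, 11.55496883392334), 66.80140686035156)
scene [256.9 227.6] [250 220  15  16 151] [ 0.4692 -0.1708  0.054 ]
((256.84613037109375, 227.2692108154297), (13.035454750061035, 12.203404426574707), 56.3099365234375)
```

```bash
python3 -c "
import cv2,numpy as np
a=cv2.resize(cv2.imread('pics/crop_top.png'),(390,300));b=cv2.resize(cv2.imread('pics/crop_scene.png'),(390,300));cv2.imwrite('pics/crops.png',np.hstack([a,b]))"
```

```text
(no output)
```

View pics/crops.png

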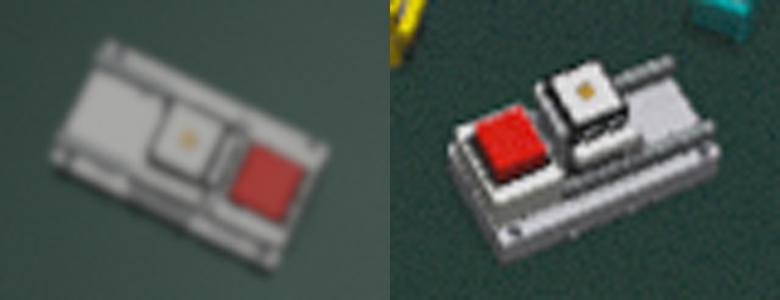

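The crops confirm it. The left dock holds the white-topped black cartridge, with the red button at top-view px (309,186), and its +y points up-left in the top view. Next I'll move above it for a close look.

step_arm(
  series=[
    [[6, -6, 0], 0, 65],
    [[12, -11, 0], 0, 65],
    [[16, -17, 0], 0, 65],
    [[19, -22, 0], 0, 65],
    [[22, -27, 0], 0, 65],
  ],
)

```text
clock: 0.88
tcp_pos: [0.438, 0.2838, 0.1972]
orientation: [-0.0, 0.211, 0.977, -0.0]
wrist_force: [-0.1, -0.6, -0.4]
finger_gap: 0.0636
```

step_arm(
  series=[
    [[2, -5, 0], 0, 65],
    [[4, -10, 0], 0, 65],
    [[7, -15, 0], 0, 65],
    [[10, -21, 0], 0, 65],
    [[10, -21, 0], 0, 65],
  ],
)

```text
clock: 1.5
tcp_pos: [0.5396, 0.0701, 0.1968]
orientation: [0.0, 0.214, 0.977, -0.001]
wrist_force: [-0.2, 0.9, -1.2]
finger_gap: 0.0635
```

```bash
cat > m.py <<'E'
from h import *
import sys
c=cam('wrist',sys.argv[1]); f=c['frame']
h=cv2.cvtColor(f,cv2.COLOR_RGB2HSV)
m=((h[...,0]<8)|(h[...,0]>172))&(h[...,1]>150)&(h[...,2]>60)
nn,l,s,ce=cv2.connectedComponentsWithStats(m.astype('uint8'))
for i in range(1,nn):
    if s[i,4]>200:
        cn=cv2.findContours((l==i).astype('uint8'),0,2)[0][0]; r=cv2.minAreaRect(cn)
        print(ce[i],s[i,4],onz(c,ce[i],.056).round(4)); bp=cv2.boxPoints(r); print(bp.round(1).tolist(), [onz(c,b,.056)[:2].round(4).tolist() for b in bp])
print(env.get_state()['tcp_pos'])
E
python3 m.py w1.png
```

```text
[268.45774648 205.67077465] 568 [0.5406 0.0073 0.056 ]
[[256.0, 192.0], [281.0, 192.0], [281.0, 218.0], [256.0, 218.0]] [[0.522, 0.0024], [0.5328, 0.0259], [0.5583, 0.013], [0.5473, -0.0111]]
[ 87.81910275 210.81476122] 691 [ 0.466  -0.1685  0.056 ]
[[71.30000305175781, 199.6999969482422], [100.69999694824219, 195.8000030517578], [104.19999694824219, 222.1999969482422], [74.80000305175781, 226.10000610351562]] [[0.4488, -0.1767], [0.4581, -0.1463], [0.4838, -0.1604], [0.4743, -0.1918]]
[0.53878216 0.07155032 0.19678127]
```

View pics/w1.png

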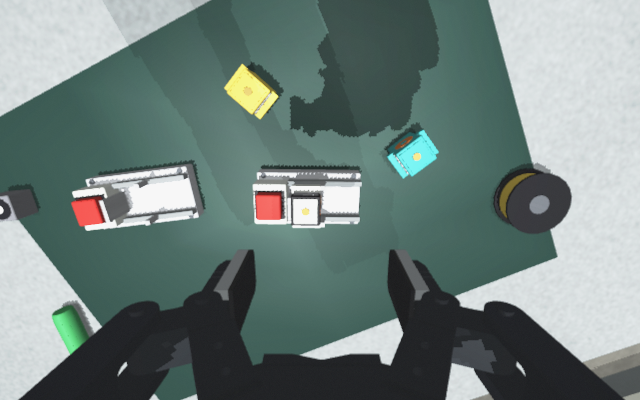

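```bash
python3 - <<'E'
from h import *
f=cv2.imread('pics/w1.png'); cv2.imwrite('pics/w1c.png',cv2.resize(f[155:240,240:375],(800,504),interpolation=cv2.INTER_CUBIC))
E
```

```text
(no output)
```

View pics/w1c.png

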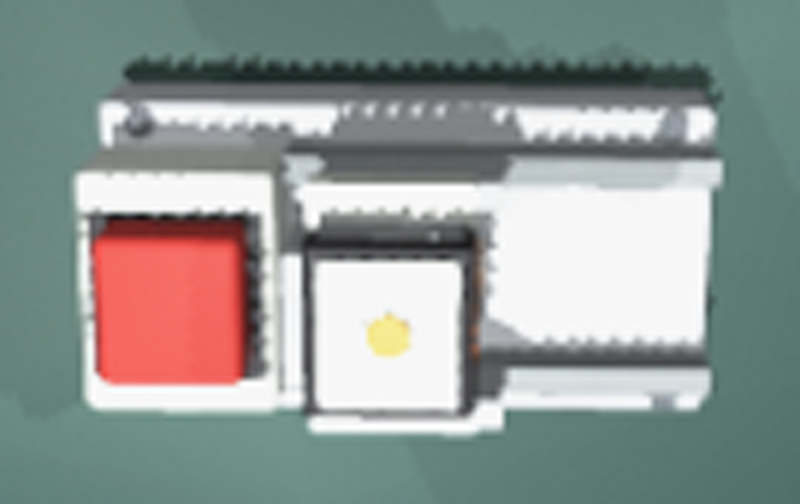

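```bash
python3 - <<'E'
from h import *
c=cam('wrist')
P=lambda u,v,z: onz(c,(240+u/5.926,155+v/5.929),z)[:2]
b=P(172,310,.056); k=P(388,336,.066)
print(b,k,np.linalg.norm(k-b),np.degrees(np.arctan2(*(k-b)[::-1])))
for p,q,z in [((100,100),(715,108),.02),((300,149),(718,156),.032),((505,363),(710,368),.032),((97,383),(240,384),.056),((315,410),(460,412),.066)]:
    d=P(*q,z)-P(*p,z); print(np.linalg.norm(d),np.degrees(np.arctan2(d[1],d[0])))
d=P(715,108,.02);e=P(708,405,.02); print('end',d,e,np.linalg.norm(d-e))
s=env.get_state(); q=s['orientation']; print(s['tcp_pos'],np.degrees(np.arctan2(2*q[2]**2-1,2*q[1]*q[2])))
E
```

```text
[0.54154343 0.00847046] [0.55903059 0.04307907] 0.03877571768750454 63.193282228045426
0.11740815992885317 64.62478276072052
0.07768923933307753 64.40215992289178
0.03944228650339528 63.91522620240896
0.025644243940586755 64.96979953868632
0.025294193049786282 64.55346065425692
end [0.5566434  0.11089156] [0.61193395 0.08638898] 0.06047661976679044
[0.53798377 0.07308411 0.19687571] 65.48811416691422
```

step_arm(
  series=[
    [[1, -1.5, -3], -0.01, 65],
    [[2, -3, -6], -0.018, 65],
    [[2, -3, -9], -0.018, 65],
    [[2, -3, -9], -0.018, 65],
    [[2, -3, -9], -0.018, 65],
  ],
)

```text
clock: 2.22
tcp_pos: [0.5581, 0.0443, 0.108]
orientation: [-0.0, 0.22, 0.975, -0.0]
wrist_force: [0.2, -0.0, 0.4]
finger_gap: 0.0639
```

```bash
python3 - <<'E'
from h import *
c=cam('wrist','w2.png'); s=cam('scene')
t=proj(s,np.array([.5585,.0434,.09])); print(t)
x,y=int(t[0]),int(t[1]); cv2.imwrite('pics/s2.png',cv2.resize(cv2.cvtColor(s['frame'],cv2.COLOR_RGB2BGR)[y-60:y+60,x-80:x+80],(800,600),interpolation=cv2.INTER_CUBIC))
st=env.get_state(); q=st['orientation'];print(st['clock'],st['tcp_pos'],st['wrist_force'],np.degrees(np.arctan2(2*q[2]**2-1,2*q[1]*q[2])))
E
```

```text
[350.46780182 176.90656466]
2.325 [0.55888192 0.04385148 0.10861547] [-0.24298527 -0.78871619  0.0804713 ] 64.52945260293991
```

View pics/w2.png

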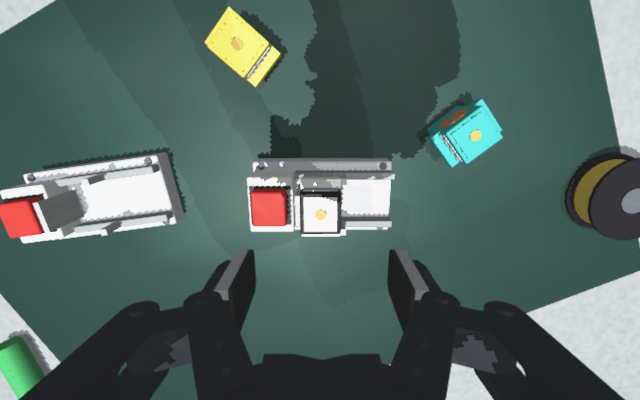

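View pics/s2.png

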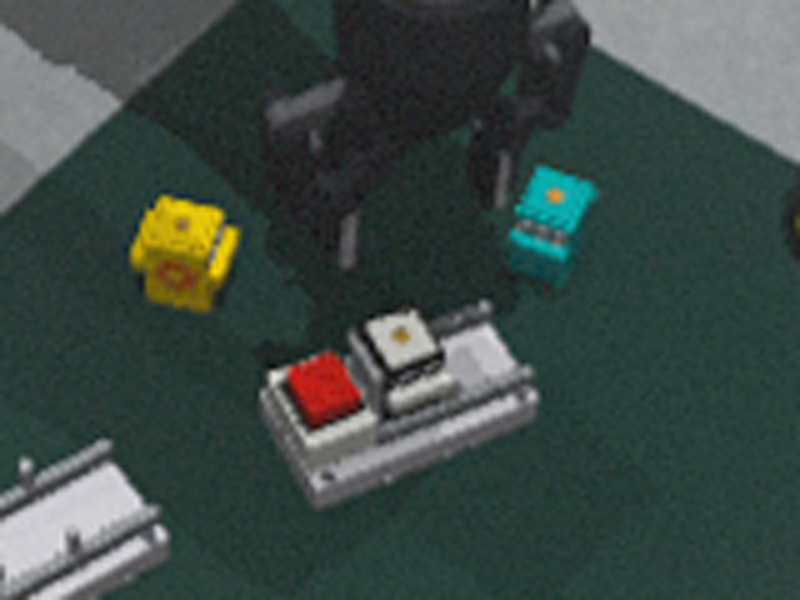

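```bash
python3 - <<'E'
from h import *
c=cam('wrist'); t=env.get_state()['tcp_pos']; d=np.array([.4305,.9026,0])
for dz in (0,.004,.008,.012):
    print(dz,[proj(c,t+s*.032*d+[0,0,dz]).round(1).tolist() for s in(-1,1)])
x=np.array([d[1],-d[0],0])
print('width at dz .006',[proj(c,t-.032*d+s*.011*x+[0,0,.006]).round(1).tolist() for s in(-1,1)])
print('cart',proj(c,np.array([*t[:2],.066])),'btn',proj(c,np.array([*(t-.039*d)[:2],.056])), t)
E
```

```text
0 [[269.5, 233.6], [376.2, 233.6]]
0.004 [[268.5, 236.2], [377.4, 236.3]]
0.008 [[267.4, 239.0], [378.5, 239.0]]
0.012 [[266.2, 241.8], [379.8, 241.9]]
width at dz .006 [[267.0, 219.8], [268.8, 254.8]]
cart [322.60000539 210.97348794] btn [271.09783981 206.74501107] [0.55893878 0.04362303 0.10856519]
```

```bash
python3 - <<'E'
from h import *
f=cv2.imread('pics/w2.png'); cv2.imwrite('pics/w2c.png',cv2.resize(f[220:340,180:340],(800,600),interpolation=cv2.INTER_CUBIC)+0)
E
```

```text
(no output)
```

View pics/w2c.png

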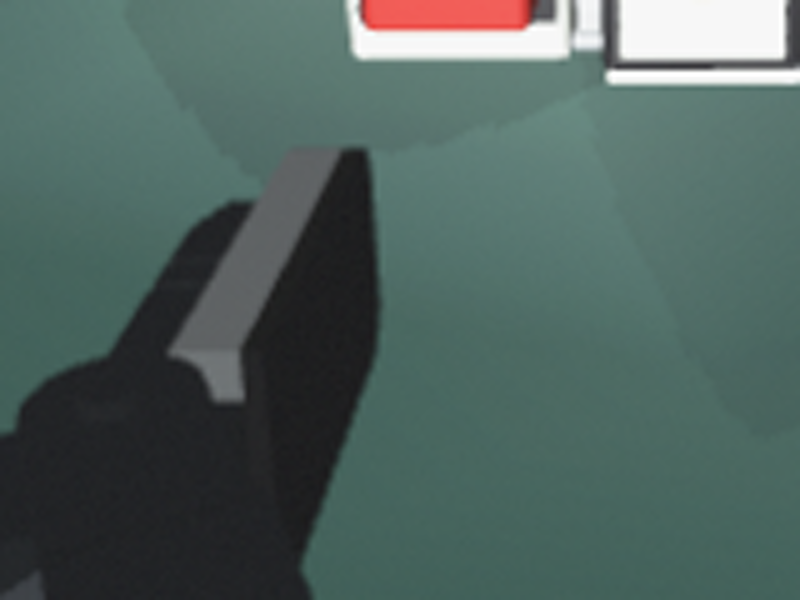

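```bash
python3 - <<'E'
from h import *
c=cam('wrist'); s=cam('scene');t=env.get_state()['tcp_pos']; d=np.array([.4305,.9026,0])
x=np.array([d[1],-d[0],0])
for dz in (0,.006,.012,.02,.03,.04):
    print(dz,[proj(c,t-.032*d+k*.011*x+[0,0,dz]).round(1).tolist() for k in(-1,1)],'scene',[proj(s,t+k*.032*d+.011*x+[0,0,dz]).round(1).tolist() for k in(-1,1)])
f=cv2.cvtColor(s['frame'],cv2.COLOR_RGB2BGR)
cv2.imwrite('pics/s3.png',cv2.resize(f[130:210,310:410],(800,640)[:2],interpolation=cv2.INTER_CUBIC)[:600])
E
```

```text
0 [[268.4, 215.8], [270.1, 249.8]] scene [[340.2, 180.8], [366.1, 170.8]]
0.006 [[266.7, 219.3], [268.5, 254.2]] scene [[340.3, 179.2], [366.4, 169.1]]
0.012 [[264.9, 223.0], [266.9, 258.9]] scene [[340.4, 177.6], [366.6, 167.5]]
0.02 [[262.3, 228.4], [264.5, 265.6]] scene [[340.6, 175.4], [366.9, 165.2]]
0.03 [[258.8, 235.8], [261.2, 274.9]] scene [[340.8, 172.6], [367.3, 162.4]]
0.04 [[254.8, 244.2], [257.5, 285.4]] scene [[340.9, 169.7], [367.7, 159.5]]
```

View pics/s3.png

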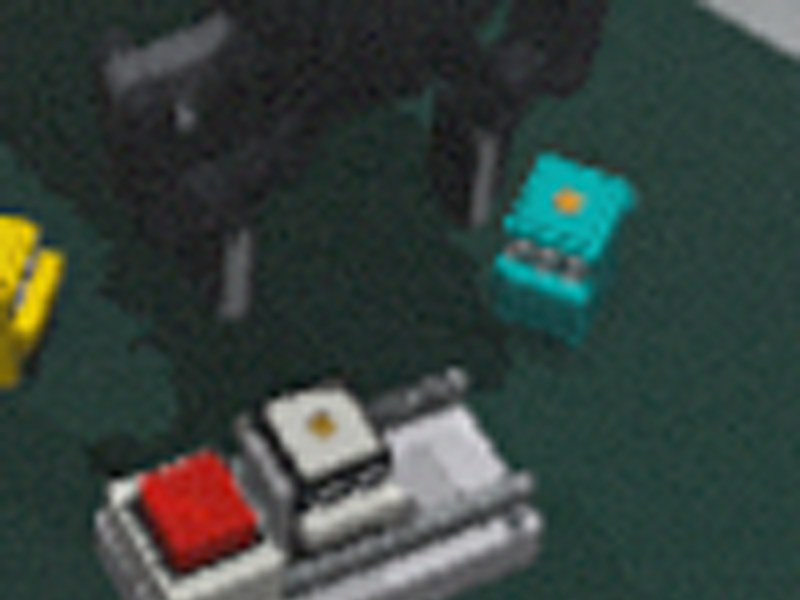

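Both cameras place the visible fingertips about 4 cm above the reported TCP: wrist px (254,250) and scene px (340,170). I'll descend carefully and check again by view and by contact force.

step_arm(
  series=[
    [[0, 0, -1.5], 0, 65],
    [[0, 0, -3], 0, 65],
    [[0, 0, -4], 0, 65],
    [[0, 0, -4], 0, 65],
  ],
)

```text
clock: 2.98
tcp_pos: [0.5575, 0.0433, 0.0665]
orientation: [-0.001, 0.221, 0.975, -0.0]
wrist_force: [-1.3, 0.5, 0.5]
finger_gap: 0.0635
```

```bash
cat > v.py <<'E'
from h import *
import sys
c=cam('wrist'); s=cam('scene')
f=cv2.cvtColor(s['frame'],cv2.COLOR_RGB2BGR); w=cv2.cvtColor(c['frame'],cv2.COLOR_RGB2BGR)
a=cv2.resize(f[140:220,310:410],(400,320),interpolation=cv2.INTER_CUBIC)
b=cv2.resize(w[140:300,220:420],(400,320),interpolation=cv2.INTER_CUBIC)
cv2.imwrite('pics/'+sys.argv[1],np.hstack([a,b]))
st=env.get_state(); q=st['orientation'];print(st['clock'],st['tcp_pos'],st['wrist_force'],st['finger_gap'],np.degrees(np.arctan2(2*q[2]**2-1,2*q[1]*q[2])))
E
python3 v.py v4.png
```

```text
3.075 [0.55861769 0.04327908 0.06791835] [-0.1017277  -0.41869105  0.8055246 ] 0.06365690070141998 64.47556034262072
```

View pics/v4.png

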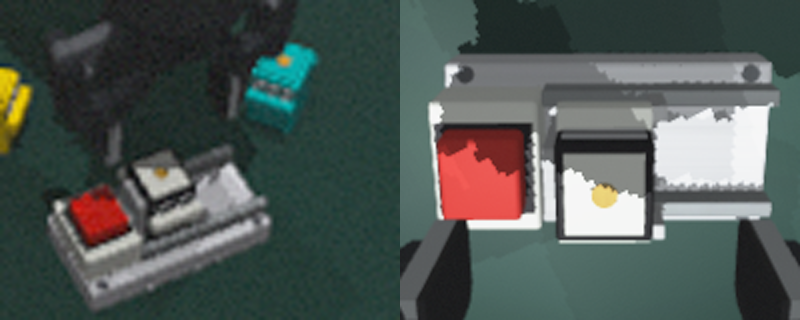

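step_arm(
  series=[
    [[0, 0, -0.7], 0, 65],
    [[0, 0, -1.4], 0, 65],
    [[0, 0, -1.4], 0, 65],
  ],
)

```text
clock: 3.45
tcp_pos: [0.5579, 0.0433, 0.0531]
orientation: [-0.0, 0.221, 0.975, -0.0]
wrist_force: [-0.3, -0.0, -0.6]
finger_gap: 0.0635
```

step_arm(
  series=[
    [[0, 0, -0.7], 0, 65],
    [[0, 0, -1.4], 0, 65],
    [[0, 0, -1.4], 0, 65],
  ],
)

```text
clock: 3.82
tcp_pos: [0.5573, 0.0434, 0.0383]
orientation: [-0.001, 0.221, 0.975, -0.0]
wrist_force: [-0.5, -0.4, 0.9]
finger_gap: 0.0636
```

```bash
python3 v.py v5.png
```

```text
3.925 [0.557876   0.0433161  0.03899141] [-0.06396735 -0.08688908  0.29980941] 0.0638791838538941 64.4759509753666
```

View pics/v5.png

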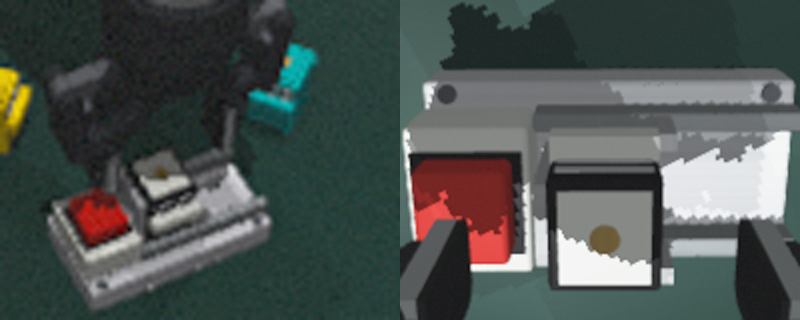

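step_arm(
  series=[
    [[0.1, 0, -0.6], 0, 65],
    [[0.1, 0, -1.2], 0, 65],
    [[0.1, 0, -1.2], 0, 65],
  ],
)

```text
clock: 4.3
tcp_pos: [0.5582, 0.0434, 0.0262]
orientation: [-0.001, 0.221, 0.975, -0.0]
wrist_force: [-0.2, 0.4, -0.5]
finger_gap: 0.0637
```

step_arm(
  series=[
    [[0, 0, -0.4], 0, 65],
    [[0, 0, -0.4], 0, 65],
  ],
)

```text
clock: 4.55
tcp_pos: [0.5579, 0.0434, 0.0218]
orientation: [-0.002, 0.221, 0.975, -0.0]
wrist_force: [-0.3, 0.5, -0.8]
finger_gap: 0.0635
```

```bash
python3 v.py v6.png
```

```text
4.65 [0.55820982 0.04336427 0.02221365] [-0.04319617 -0.90593223 -0.78531168] 0.0634848134706893 64.47621352709028
```

View pics/v6.png

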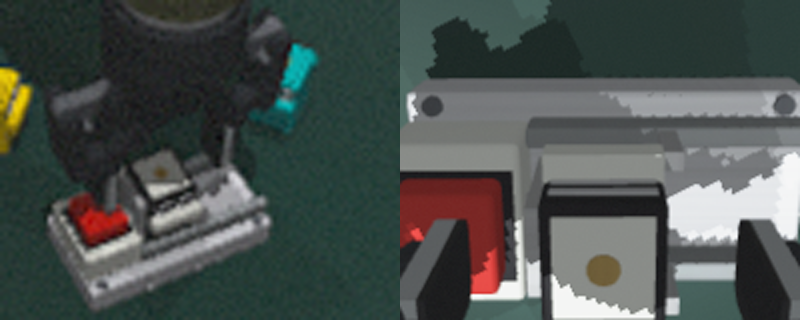

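step_arm(
  series=[
    [[0, 0, -0.3], 0, 65],
    [[0, 0, -0.5], 0, 65],
    [[0, 0, -0.5], 0, 65],
  ],
)

```text
clock: 5.03
tcp_pos: [0.558, 0.0434, 0.017]
orientation: [-0.001, 0.221, 0.975, -0.0]
wrist_force: [-0.6, -0.2, -0.1]
finger_gap: 0.0638
```

step_arm(
  series=[
    [[0, 0, -0.2], 0, 65],
    [[0, 0, -0.3], 0, 65],
    [[0, 0, -0.3], 0, 65],
  ],
)

```text
clock: 5.4
tcp_pos: [0.5582, 0.0433, 0.0142]
orientation: [-0.001, 0.221, 0.975, -0.0]
wrist_force: [0.4, -0.0, 2.2]
finger_gap: 0.0637
```

```bash
python3 v.py v7.png
```

```text
5.5 [0.55824116 0.0433468  0.01418468] [-0.04209969  0.28028133  3.73285549] 0.06353078784008792 64.47653281652025
```

View pics/v7.png

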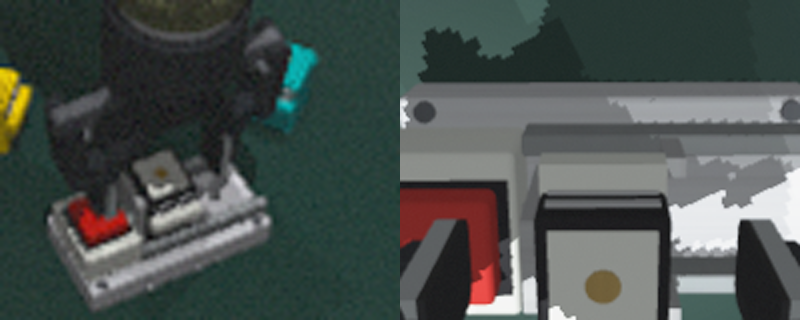

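Contact with the button reads about 3.7 N at TCP z ≈ 14 mm. The stop finger is waiting ahead of the cartridge, so I'll press now.

step_arm(
  series=[
    [[0, 0, -0.3], 0, 65],
    [[0, 0, -0.6], 0, 65],
    [[0, 0, -0.8], 0, 65],
    [[0, 0, -0.8], 0, 65],
  ],
)

```text
clock: 6.0
tcp_pos: [0.5586, 0.0435, 0.0072]
orientation: [-0.001, 0.221, 0.975, -0.0]
wrist_force: [-2.1, 2.3, 11.9]
finger_gap: 0.0636
```

```bash
python3 v.py v8.png
```

```text
6.1 [0.5586286  0.04353685 0.00721518] [-2.4095778   2.90500388 11.56710595] 0.06357929196040436 64.48715429866502
```

View pics/v8.png

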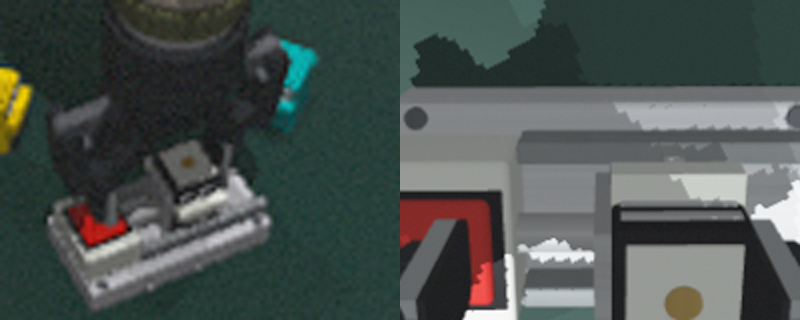

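step_arm(
  series=[
    [[0, 0, -0.05], 0, 65],
    [[0, 0, -0.05], 0, 65],
    [[0, 0, -0.05], 0, 65],
    [[0, 0, -0.05], 0, 65],
  ],
)

```text
clock: 6.6
tcp_pos: [0.5586, 0.0436, 0.0073]
orientation: [-0.001, 0.221, 0.975, -0.0]
wrist_force: [-1.1, 1.6, 8.0]
finger_gap: 0.0638
```

```bash
python3 v.py v9.png; python3 - <<'E'
from h import *
import time
c=cam('wrist','w9.png'); f=c['frame']; h=cv2.cvtColor(f,cv2.COLOR_RGB2HSV)
m=((h[...,0]>15)&(h[...,0]<35)&(h[...,1]>90)).astype('uint8'); m[:250]=0; m[:,:330]=0; m[:,400:]=0
p=np.argwhere(m>0).mean(0)[::-1]; q=onz(c,p,.066)[:2]; b=np.array([.5412,.0083]); d=np.array([.432,.902])
print(p,q,'dock y mm',((q-b)@d)*1e3-37,'x', ((q-b)@[.902,-.432])*1e3)
for i in range(4): cam('wrist'); s=env.get_state(); print(s['clock'],s['tcp_pos'],s['wrist_force'].round(1))
E
```

```text
6.7 [0.55862163 0.04363072 0.00727601] [-1.91688644  1.36982371  8.73456586] 0.0635716285178822 64.4881529297727
[361.26068376 291.4017094 ] [0.56743006 0.05703861] dock y mm 18.293613587685243 x 2.6044318803255706
6.8 [0.55863003 0.04360406 0.00728413] [-2.5  0.9  8.7]
6.85 [0.55864311 0.04363491 0.00729826] [-1.3  1.9  8.7]
6.9 [0.55863157 0.04361353 0.00727307] [-2.2  1.6  8.4]
6.95 [0.55863679 0.04364848 0.00726933] [-2.8  2.1  9.2]
```

View pics/v9.png

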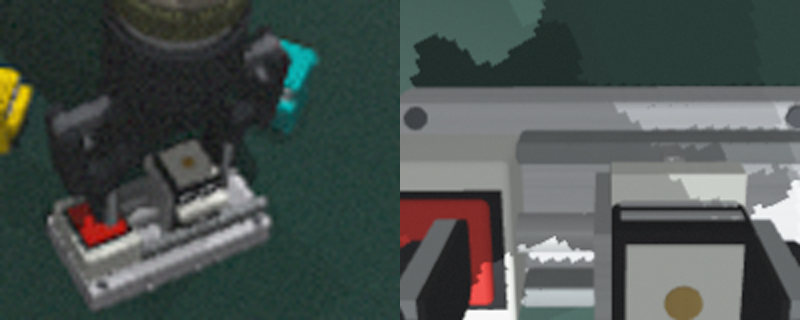

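step_arm(
  series=[
    [[0, 0, -0.15], 0, 65],
    [[0, 0, -0.15], 0, 65],
    [[0, 0, -0.15], 0, 65],
    [[0, 0, -0.15], 0, 65],
  ],
)

```text
clock: 7.45
tcp_pos: [0.5587, 0.0436, 0.0072]
orientation: [-0.0, 0.221, 0.975, -0.0]
wrist_force: [-3.6, 0.8, 14.3]
finger_gap: 0.0636
```

```bash
python3 v.py v10.png;  python3 - <<'E'
from h import *
c=cam('wrist'); f=c['frame']; h=cv2.cvtColor(f,cv2.COLOR_RGB2HSV)
m=((h[...,0]>15)&(h[...,0]<35)&(h[...,1]>90)).astype('uint8'); m[:250]=0; m[:,:330]=0; m[:,400:]=0
print(np.argwhere(m>0).mean(0)[::-1])
E
```

```text
7.55 [0.5587672  0.04356582 0.00718555] [-4.85676543  1.5780823  13.59186986] 0.06344907706531504 64.48798310744635
[361.3940678  291.41101695]
```

View pics/v10.png

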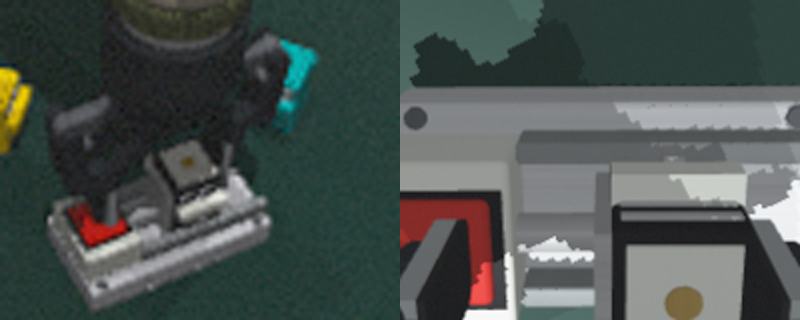

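The button is bottomed: the force rose from 8.7 to about 14 N while z barely changed. The cartridge mark stayed at wrist px (361.3,291.4), so it is at rest between the pusher and the finger. I'm handing in.

```bash
python3 -c "
from workcell import env
print(env.hand_in()); s=env.get_state(); print(s['clock'],s['tcp_pos'],s['wrist_force'])"
```

```text
the job is handed in; nothing more can be done
None
the job is handed in; nothing more can be done
```

I pressed the eject button on the left dock with one finger. The other finger, already waiting at a 64 mm opening, stopped the cartridge. I handed in at about 7.6 s, still holding both; no verdict was reported.

- **Button:** My last checks put it at its stop. About 14 N was pressing down, and adding force lowered the finger by only about 0.1 mm. I did not measure the travel directly; from first contact it is about 7 to 8 mm.
- **Cartridge:** It sits at dock y ≈ +18 mm, about 16 mm out from its docked place. It looks upright and held against the pusher, and its mark moved under 0.2 px between two views 0.5–0.6 s apart. I saw no contact force for the finger or pusher separately.
- **Bystanders:** The arm did not go near them, but I did not re-measure their positions at the end.

**Disagreements:**
- Both cameras showed the fingertips about 40 mm above the reported TCP, which the notes on finger swing (13 mm at most) don't explain. I went by the images and the felt contact instead.
- The cartridge measured about 2.6 mm to the side of the line I had fitted through the button. I took this as calibration error.

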